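Load a caster plate into the countersinking jig

TASK

Load the aluminium plate that lies on the front of the wooden jig: slide it, without picking it up, over the low front lip into the pocket, pressing it down where it hangs up until it beds flat on the pocket floor, and then turn the wooden hold-down button fully across so that it lies square over the plate. Push and press gently, never forcing or striking anything, and leave the other things on the bench where they are.

Things in the scene. Friction and masses are not known exactly. Their poses are not given: they have to be found in the camera images.
- plate: The plate to load: bare aluminium square, 92 x 92 x 10 mm, 0.16 to 0.3 kg, four small dark bolt holes near its corners; too wide for most grippers. It lies flat on the bare front part of the jig's board, roughly square to it (within 8 degrees) and within 8 mm of its midline. Origin: centre of its underside; z up, x and y along its sides.
- jig: Wooden jig screwed to the bench (does not move): plywood board 352 (x) x 200 (y) x 18 mm with wooden strips on it. Origin on the underside, at bench height; x runs from the bare front part, where the plate lies, to the pocket, y to the left of that, z up. The board spans x -166 to 186, y -100 to 100 mm; its top is at z 18 mm.
- lip (a point): Middle of the far top edge of the lip, where the drop into the pocket begins: (10, 0, 22) mm in the jig's frame, axes as the jig's. The lip is a dark wood strip across the board, 4 mm high: a ramp from jig x = -4 (height 0) to x = 5 (4 mm high), flat to x = 10, then a sheer drop.
- pocket (a point): Centre of the pocket floor (board's top): (57.5, 0, 18) mm in the jig's frame, axes as the jig's. Pocket 95 x 95 mm: jig x 10 to 105, y -47.5 to 47.5. Back stop 24 mm high at its far end; wooden side rails 30 mm wide from jig x = -8 to 130, 12 mm high up to x = 32 (left) or 38 (right), 24 beyond. A bedded plate's origin lies within about 3 mm of this point, its top 10 mm above it.
- cheeks (a point): Middle between two splayed lead-in cheeks on the board's top, in front of the lip: (-28, 0, 18) mm in the jig's frame. They are wooden strips 12 mm high that narrow from 123 mm apart at jig x = -50 to 95 mm apart at x = -8 and centre a plate pushed between them.
- shoe (a point): Middle of the inner face of a brass spring shoe in the left (+y) rail: 26 mm high, jig x 34 to 94, its front 22 mm slanted. It stands 6 mm into the pocket, gives 7.5 and squeezes the plate to the right rail with about 4.5 N. Pushing past it takes 8 to 20 N; friction can hold the plate's front up: if it sticks, press that down (5 to 12 N on its top) and push on, then press the near end.
- button (a joint): Angle (rad) of the hold-down button: dark wooden bar 52 x 16 x 9 mm, turning stiffly (1.5 N at its nose) on a screw on the low front part of the right (-y) rail; underside 12 mm above the board's top. 0: points along the rail to the jig's front; negative: swung outwards; grows clockwise from above, over the pocket; 1.57: square across the plate; stop at 1.6. A proud plate blocks it.
- button_pivot (a point): Button's screw, on its axis at the button's top face (21 mm above the board's top), at (24, -61.5, 39) mm in the jig's frame. The button stays at the angle where it is left.
- button_nose (a point): Middle of the free end of the button, 40 mm from the screw axis, at half the button's thickness (16.5 mm above the board's top).
- finished_plate: Bystander: a finished plate of the same size, with countersunk holes (pale rings around the holes), flat on the bench left of the jig. Leave alone. Origin: centre of its underside.
- countersink: Bystander: steel countersink bit, 47 mm long, 14 mm thick, lying on the jig's board behind the back stop. Leave alone.
- screwdriver: Bystander: screwdriver lying on the bench right of the jig, about 60 to 130 mm from the board's edge. Leave alone.
- glue: Bystander: glue bottle, 60 mm across, 170 mm tall, standing at the side of the bench. Leave alone.
- tape_measure: Bystander: tape measure, 72 x 40 x 68 mm, at the side of the bench. Leave alone.
- screw_box: Bystander: open cardboard box, 120 x 90 x 45 mm, at the side of the bench. Leave alone.
There are look-alikes about, which are no part of the job. Leave any red or turquoise look-alike of the plate alone.

How it is judged:
By the outcome, as a careful person would: the job done as asked, in the order asked, and still so for the second after the job is handed in, with the robot touching nothing.
It also fails if it takes over 72 s, if anything falls off the work surface, if the arm or the gripper's body presses on something with over 40 N, if the wrist force passes 120 N, or if a joint passes its speed limit or range.

ROBOT

A 7-joint arm with a two-finger parallel gripper is mounted at the origin on the work surface. World frame = base frame: x ahead of the robot, y to its left, z up, the work surface at z = 0. Lengths are in m, angles in rad, forces in N, time in s.
With the tool pointing down it reaches from about 0.4 to 0.9 m from the base axis. Payload 5.5 kg.
Tool frame: the origin (TCP) lies midway between the tips of the shut fingers; the grasp point (between the pads) lies 19 mm behind it (manip.grip_depth is the distance from the TCP to the grasp point, in m); z points along the fingers, y is the line along which they close (so a half turn about z gives the same grasp; the last joint's range is limited). The gripper opens to 92 mm and grips with 3 to 60 N. Pads are 19 mm wide; open, the fingers measure 130 mm over their backs; the gripper's body (75 mm by 190 mm) begins 47 mm behind the grasp point.
Start: joints at [1.588, 0.501, -0.427, 1.55, 0.221, 1.138, -0.21], TCP at [0.158, -0.63, 0.227] pointing down, gripper open.
Joint ranges: [-2.88, 2.88], [-0.31, 2.03], [-1.54, 1.56], [0.2, 2.42], [-1.41, 4.55], [0.19, 2.02], [-2.57, 2.57]. Speed limits (rad/s): [2.57, 2.57, 3.14, 3.14, 3.14, 3.14, 3.14].

INTERFACE

Orientations are given as a unit quaternion [x, y, z, w].
In Python, from bench import manip, effector, viewer gives the robot as it stands. Calls block until the motion is done:
- manip.move_pose(position, orientation): joint-space move of the TCP to a pose.
- manip.servo_line(position, ori=None, vel=0.15): straight line of the TCP; ori=None keeps the orientation; vel is the mean speed in m/s.
- manip.movej(angles): joint-space move.
- effector.open_jaws() and effector.close(f_grip=None): open the fingers fully, or close them until they stop; f_grip is the grip in N (None keeps the last).
- manip.sleep(seconds).
- manip.solve_ik(position, orientation): joint angles nearest the present ones, or None.
- viewer.get_image(name): name is "scene" or "top" or "wrist"; returns the picture (384x512x3 uint8, red, green, blue); there is no depth.
- viewer.get_calibration(name): a dict with "vfov" (degrees; the focal length in pixels is half the picture's height over the tangent of half this angle, whatever the lens; pixels are square), "cx", "cy" (the principal point, pixels), "eye" and "attitude" of the camera in the world. Camera axes: x right, y down, z forward; pixel columns grow to the right and rows downward; lengths in m; the calibration is good to about 2 mm. A picture is of the moment at which its call begins: read the wrist's pose just before it. get_calibration takes no time and is no camera call; for the wrist camera it gives the pose at the moment of the call.
A pose or a line that the arm cannot do raises manip.PlanningError and nothing moves.
- manip.hand_in(): hands the job in; it is judged then, once.
Readings, each from a call of its own:
- manip.current_clock(): time.
- manip.current_q(): joint angles.
- manip.current_joint_velocities(): joint speeds.
- manip.current_tau(): joint torques, N m.
- manip.current_tool_pos(): TCP position.
- manip.current_tcp_rot(): TCP orientation.
- manip.current_force(): force on the tool from outside, world axes, zero at the start.
- manip.current_wrist_torque(): the same for the moment, N m.
- manip.current_finger_gap(): finger opening in m.
- manip.current_gripper_force(): force on a finger pad.
Only numpy, scipy, OpenCV 4.12 (cv2) and the standard library are available. Lean on these libraries where they do the work, as an engineer would, in place of code of your own. Each camera call takes 0.05 s, during which the arm holds its last target. There are 200 camera calls.

## Working session

There is one attempt and no reset: what is moved stays moved. The work goes in short steps, each a Python script; the robot and the scene stay as the last script left them, time stands still between calls to the robot, and variables do not carry over. Pictures are saved under pics/ and viewed, at most 10 in all, crops included, and the job is handed in when it is done.

```bash
ls; mkdir -p pics
python3 - <<'E'
from bench import manip, effector, viewer
import cv2,numpy as np
for n in ("scene","top"):
    im=viewer.get_image(n); cv2.imwrite(f"pics/{n}0.png",cv2.resize(im[:,:,::-1],(800,600),interpolation=cv2.INTER_CUBIC)); c=viewer.get_calibration(n); print(n,c)
print(manip.current_clock(),manip.current_tcp_rot(),manip.current_force())
E
```

```text
pics
scene {'vfov': 51.776170621322635, 'cx': 255.42368581162106, 'cy': 193.02778954792396, 'eye': array([ 1.30711519, -0.2176751 ,  0.92101588]), 'attitude': array([ 0.7477452 ,  0.56078408, -0.21544173, -0.282813  ])}
top {'vfov': 57.631798605949406, 'cx': 257.23365594886627, 'cy': 190.85402170861272, 'eye': array([0.37346546, 0.00378977, 1.34200878]), 'attitude': array([ 0.71034242, -0.70042204,  0.05419687, -0.04342019])}
0.1 [ 9.92451238e-01  1.22636926e-01 -7.52706095e-05 -8.47655078e-04] [-0.08761766 -0.05701667  0.34963679]
```

View pics/top0.png

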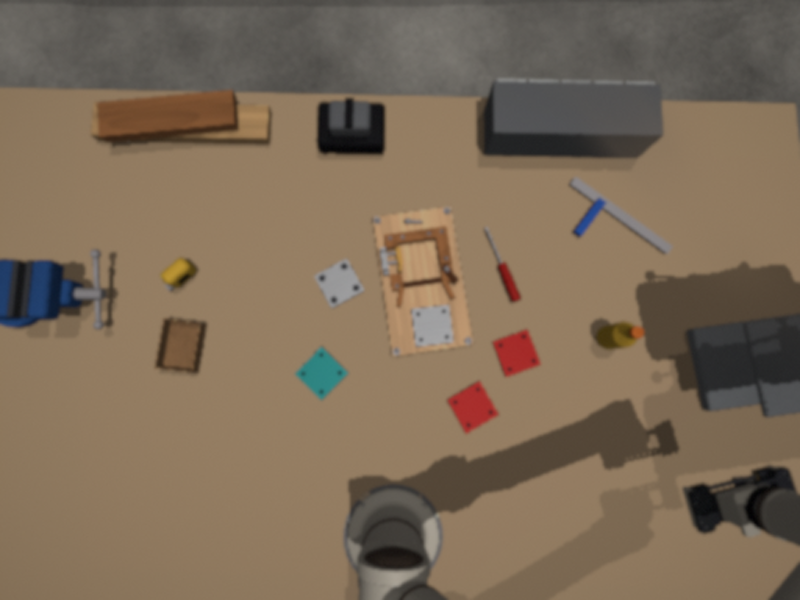

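View pics/scene0.png

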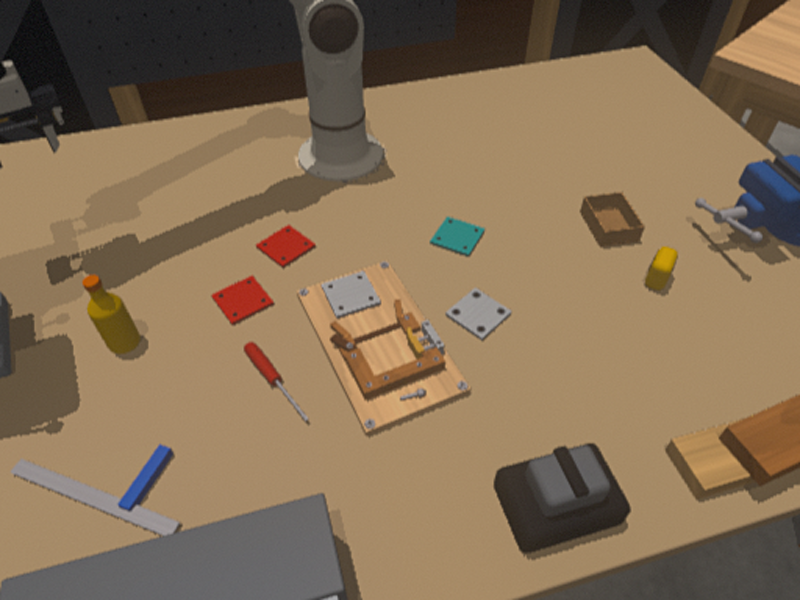

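Candidates in the top picture (800 px scale): the aluminium plate on the jig's front (433,326), the finished plate with ringed holes (339,283), red plates (516,352) and (472,407), and a turquoise plate (322,373). I choose (433,326), which is on the board. The jig runs from its front at (433,352) to its far end at (412,212). The vise, speaker and square are far off.

```bash
cat > h.py <<'E'
from bench import manip, effector, viewer
import cv2,numpy as np
from scipy.spatial.transform import Rotation as R
def cam(n):
    c=viewer.get_calibration(n); f=192/np.tan(np.radians(c["vfov"])/2)
    return f,c["cx"],c["cy"],np.array(c["eye"]),R.from_quat(c["attitude"]).as_matrix()
def unproj(k,u,v,z):
    f,cx,cy,e,A=k; d=A@np.array([(u-cx)/f,(v-cy)/f,1]); return e+d*(z-e[2])/d[2]
def proj(k,p):
    f,cx,cy,e,A=k; q=A.T@(np.array(p)-e); return np.array([cx+f*q[0]/q[2],cy+f*q[1]/q[2]])
E
python3 - <<'E'
from h import *
k=cam("top")
for u,v in [(374,218),(451,208),(471,347),(395,357),(433,326)]: print(unproj(k,u/1.5625,v/1.5625,.018).round(4))
im=viewer.get_image("top")
c=im[125:235,230:310][:,:,::-1]; cv2.imwrite("pics/topc.png",cv2.resize(c,None,fx=5,fy=5,interpolation=cv2.INTER_CUBIC))
E
```

```text
[0.7591 0.0572 0.018 ]
[ 0.7884 -0.1356  0.018 ]
[ 0.4408 -0.1844  0.018 ]
[ 4.141e-01 -4.000e-04  1.800e-02]
[ 0.4905 -0.0918  0.018 ]
```

View pics/topc.png

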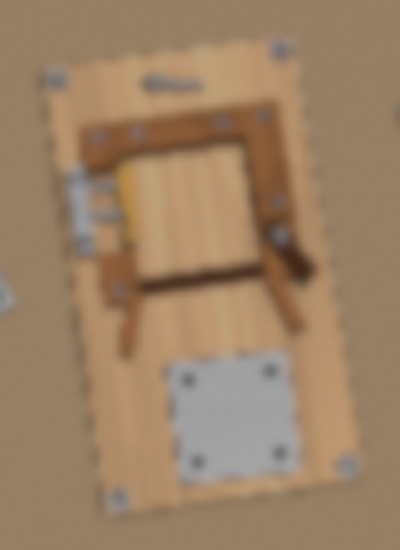

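The close crop confirms the plate is plain aluminium with small dark holes, centre about (235,417). The button, from (280,235) to nose (308,270), is swung outwards and clear of the path, and the pocket is empty. Next I take a wrist view from above.

Run:
```python
from h import *
yaw=np.arctan2(.053,.346)
J=np.array([.6006,-.0658]) - 0*1 # board centre approx (jig x=10)
ex=np.array([np.cos(yaw),np.sin(yaw)])
k=cam("wrist"); print("cam in tool",R.from_quat(manip.current_tcp_rot()).inv().apply(k[3]-manip.current_tool_pos()),k[0])
best=None
for s in (0,np.pi):
    q=(R.from_euler('z',yaw+s)*R.from_euler('x',np.pi)).as_quat()
    for x in (-.19,-.06,.06):
        p=J+ex*(x-.01)
        for z in (.02,.28):
            sol=manip.solve_ik([*p,z],q); print(s,x,z,None if sol is None else np.round(sol,2))
```

```text
cam in tool [ 7.83914822e-02  1.07721308e-05 -1.57411170e-01] 291.1127361579668
0 -0.19 0.02 [ 0.68  0.49 -0.59  2.25  0.54  0.53 -1.75]
0 -0.19 0.28 [ 1.25  0.02 -1.07  2.02  0.02  1.11 -1.25]
0 -0.06 0.02 [ 0.55  0.65 -0.57  1.96  0.54  0.69 -1.78]
0 -0.06 0.28 [ 0.93  0.38 -1.04  1.76  0.35  1.2  -1.63]
0 0.06 0.02 [ 0.45  0.8  -0.57  1.66  0.54  0.85 -1.77]
0 0.06 0.28 [ 0.66  0.59 -0.94  1.47  0.48  1.32 -1.73]
3.141592653589793 -0.19 0.02 [ 0.88  0.58 -0.83  2.24  0.76  0.63  1.2 ]
3.141592653589793 -0.19 0.28 [ 1.62  0.09 -1.48  2.02  0.1   1.12  1.82]
3.141592653589793 -0.06 0.02 [ 0.74  0.75 -0.84  1.96  0.79  0.8   1.17]
3.141592653589793 -0.06 0.28 [ 1.11  0.63 -1.44  1.76  0.64  1.34  1.26]
3.141592653589793 0.06 0.02 [ 0.71  1.   -1.02  1.65  0.96  1.07  1.11]
3.141592653589793 0.06 0.28 [ 0.71  0.63 -1.02  1.47  0.54  1.34  1.38]
```

Run:
```python
from h import *
yaw=np.arctan2(.053,.346); ex=np.array([np.cos(yaw),np.sin(yaw)])
p=np.array([.6006,-.0658])+ex*(-.1)
q=(R.from_euler('z',yaw)*R.from_euler('x',np.pi)).as_quat()
effector.close(10)
manip.move_pose([*p,.24],q)
manip.sleep(.2)
k=cam("wrist"); im=viewer.get_image("wrist")
np.save("k1.npy",np.array(k,dtype=object),allow_pickle=True)
np.save("im1.npy",im)
cv2.imwrite("pics/w1.png",cv2.resize(im[:,:,::-1],(800,600),interpolation=cv2.INTER_CUBIC))
print(manip.current_clock(),manip.current_tool_pos(),manip.current_force(),k[3])
```

```text
4.1417 [ 0.50173384 -0.08141521  0.23994607] [-0.43763811  0.18704928  1.22548295] [ 0.57927746 -0.06986762  0.39734721]
```

View pics/w1.png

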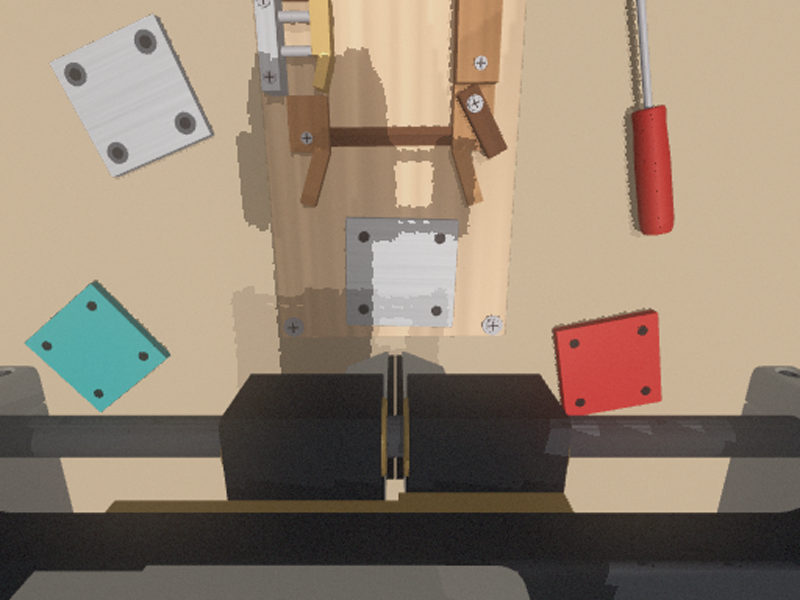

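The wrist picture shows:
- the board's front edge from (281,337) to (506,336)
- the plate's top corners at (346,218), (458,220), (454,328) and (346,326)
- the lip near (330..452,128)
- the button screw at (475,103), with its nose near (496,153)

Run:
```python
from h import *
k=tuple(np.load("k1.npy",allow_pickle=True))
s=lambda u,v,z: unproj(k,u/1.5625,v/1.5625,z)[:2]
# jig fit: known points -> observed (rigid 2D)
P=[((-.166,.1),s(281,337,.018)),((-.166,-.1),s(506,336,.018)),((.024,-.0615),s(475,103,.039)),((.010,.0475),s(329,127,.022)),((.010,-.0475),s(453,126,.022)),((-.05,.0615),s(303,206,.030)),((-.05,-.0615),s(481,202,.030))]
a=np.array([x[0] for x in P]);b=np.array([x[1] for x in P])
from scipy.optimize import least_squares
f=lambda t:((R.from_euler('z',t[2]).as_matrix()[:2,:2]@a.T).T+t[:2]-b).ravel()
r=least_squares(f,[.59,-.07,.15],loss='soft_l1',f_scale=.002);print(r.x,(r.fun.reshape(-1,2)*1e3).round(1))
np.save("jig.npy",r.x)
M=R.from_euler('z',r.x[2]).as_matrix()[:2,:2]
toj=lambda w:(M.T@(w-r.x[:2])*1e3).round(1)
for u,v,z in [(346,218,.028),(458,220,.028),(454,328,.028),(346,326,.028),(496,153,.0345),(395,355,.22)]:print(toj(s(u,v,z)))
```

```text
[ 0.59579943 -0.06464283  0.16105203] [[-0.7 -0.6]
 [ 0.2  0.5]
 [ 0.4 -0.1]
 [ 0.5 -0.3]
 [ 0.6  0.5]
 [ 0.9 -9. ]
 [-3.7  8.6]]
[-59.5  37. ]
[-61.9 -53.1]
[-154.5  -52.5]
[-151.8   40.8]
[-11.  -79.5]
[-95.   -1.9]
```

```bash
cat >> h.py <<'E'
try: J=np.load("jig.npy")
except Exception: J=np.array([.5958,-.0646,.161])
M=R.from_euler('z',J[2]).as_matrix()[:2,:2]
Q=(R.from_euler('z',J[2])*R.from_euler('x',np.pi)).as_quat()
def w(x,y,z): return [*(M@np.array([x,y])/1000+J[:2]),.018+z/1000]   # jig mm, z above board top
def jp():
    p=np.array(manip.current_tool_pos()); return np.r_[M.T@(p[:2]-J[:2])*1000,(p[2]-.018)*1000]
F0=np.zeros(3)
def jf():
    f=np.array(manip.current_force())-F0; return np.r_[M.T@f[:2],f[2]]
def push(pts,step,vel,stop):
    """straight through waypoints (jig mm) in small steps; ends if |force| passes stop"""
    log=[]
    for t in pts:
        t=np.array(t,float); a=jp_cmd[0]; n=max(1,int(np.ceil(np.linalg.norm(t-a)/step)))
        for i in range(1,n+1):
            c=a+(t-a)*i/n; manip.servo_line(w(*c),vel=vel); jp_cmd[0]=c; f=jf(); log.append(np.r_[c,f])
            if np.linalg.norm(f)>stop: return log,False
    return log,True
jp_cmd=[None]
def show(log,every=1):
    for l in log[::every]: print(l.round(1))
E
python3 - <<'E'
import h; from h import *
manip.move_pose(w(-190,-5,60),Q); 
manip.servo_line(w(-190,-5,3),vel=.12); manip.sleep(.2)
h.F0=np.array(manip.current_force()); np.save("F0.npy",h.F0)
jp_cmd[0]=np.array([-190,-5,3.])
print(manip.current_clock(),jp(),h.F0)
log,ok=push([(-150,-5,3),(-110,-3,3)],4,.05,8)
show(log); print(ok,manip.current_clock(),jp())
E
```

```text
5.7417 [-189.23458114   -5.38897321    3.76650282] [-0.02894481 -0.28194646  0.43321926]
[-186.    -5.     3.     0.3    0.4   -0.9]
[-1.82e+02 -5.00e+00  3.00e+00 -2.00e-01  3.00e-01 -1.00e-01]
[-1.78e+02 -5.00e+00  3.00e+00  1.00e-01  6.00e-01 -1.30e+00]
[-1.74e+02 -5.00e+00  3.00e+00 -0.00e+00 -1.00e-01 -0.00e+00]
[-170.    -5.     3.     0.3   -0.    -0.4]
[-166.    -5.     3.    -0.2    1.    -0.5]
[-162.    -5.     3.    -0.2    0.8   -0.5]
[-1.58e+02 -5.00e+00  3.00e+00 -6.00e-01 -1.00e-01 -5.00e-01]
[-154.    -5.     3.     0.4    0.2   -1.2]
[-150.    -5.     3.    -0.2   -0.2   -0.3]
[-146.4   -4.8    3.     0.7    0.8   -1. ]
[-1.427e+02 -4.600e+00  3.000e+00  1.000e-01  1.200e+00 -7.000e-01]
[-1.391e+02 -4.500e+00  3.000e+00  1.000e-01  1.000e-01 -2.000e-01]
[-135.5   -4.3    3.    -0.2    0.9    0. ]
[-131.8   -4.1    3.     0.8    0.7   -0. ]
[-128.2   -3.9    3.     0.2    0.7   -1.2]
[-1.245e+02 -3.700e+00  3.000e+00 -0.000e+00  1.000e-01 -0.000e+00]
[-120.9   -3.5    3.    -0.7    1.6   -0.4]
[-117.3   -3.4    3.    -1.1    0.4   -0.9]
[-113.6   -3.2    3.    -1.3    1.5   -1.3]
[-110.    -3.     3.    -0.2    0.9   -1. ]
True 10.9917 [-109.16281202   -3.05066968    3.16024918]
```

Run:
```python
from h import *
im=viewer.get_image("wrist"); k=cam("wrist")
for p in [(-100,0,10),(-62,0,10),(10,0,4)]: print(p,(proj(k,w(*p))*1.5625).round())
cv2.imwrite("pics/w2.png",cv2.resize(im[:,:,::-1],(800,600),interpolation=cv2.INTER_CUBIC))
```

```text
(-100, 0, 10) [386. 363.]
(-62, 0, 10) [385. 259.]
(10, 0, 4) [384.  22.]
```

View pics/w2.png

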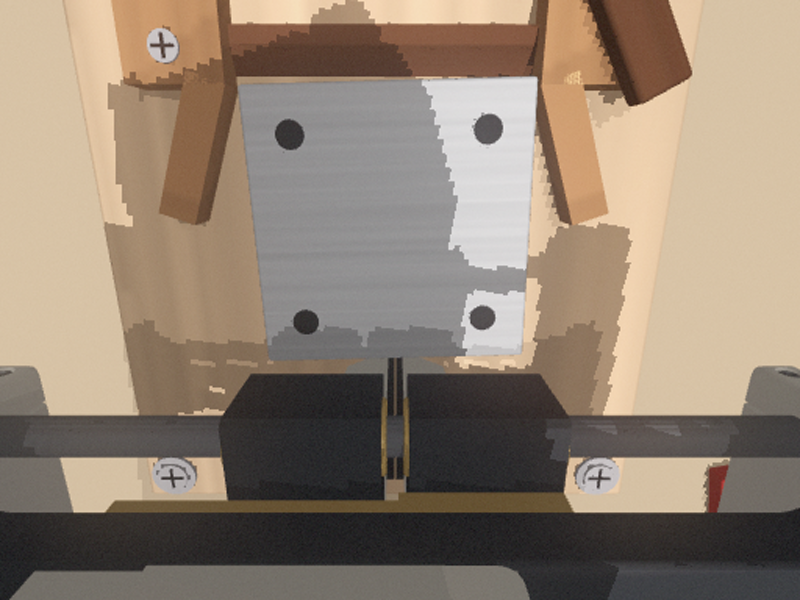

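The plate, with corners (240,82), (537,77), (522,352) and (268,358), is moving squarely between the cheeks. The fingertips are at its rear edge, about 11 mm ahead of the TCP.

Run:
```python
import h; from h import *
h.F0=np.load("F0.npy"); jp_cmd[0]=np.array([-110,-3,3.])
log,ok=push([(-60,-2,3),(-40,-1.5,6)],4,.05,14)
if ok: l2,ok=push([(-15,-1.5,6.5)],3,.04,20); log+=l2
for l in log: print(l.round(1).tolist())
print(ok,manip.current_clock(),jp(),jf())
im=viewer.get_image("wrist"); cv2.imwrite("pics/w3.png",cv2.resize(im[:,:,::-1],(800,600),interpolation=cv2.INTER_CUBIC))
```

```text
[-106.2, -2.9, 3.0, -0.1, 1.3, -0.9]
[-102.3, -2.8, 3.0, -1.3, 1.1, -0.0]
[-98.5, -2.8, 3.0, -1.2, 0.3, -1.2]
[-94.6, -2.7, 3.0, 0.3, 0.5, 0.2]
[-90.8, -2.6, 3.0, -1.1, -0.0, -0.6]
[-86.9, -2.5, 3.0, 0.5, -0.1, -1.3]
[-83.1, -2.5, 3.0, 0.4, 0.5, 0.3]
[-79.2, -2.4, 3.0, 0.2, 0.1, -0.4]
[-75.4, -2.3, 3.0, 0.1, 0.3, -0.5]
[-71.5, -2.2, 3.0, -0.3, 0.0, -0.7]
[-67.7, -2.2, 3.0, -0.2, 0.2, -0.1]
[-63.8, -2.1, 3.0, -0.4, 0.2, -0.8]
[-60.0, -2.0, 3.0, -0.5, 0.1, 0.1]
[-56.7, -1.9, 3.5, -0.9, 0.4, -0.5]
[-53.3, -1.8, 4.0, -4.7, -0.8, -0.0]
[-50.0, -1.8, 4.5, -5.2, 0.1, -0.7]
[-46.7, -1.7, 5.0, -5.9, 0.3, -1.3]
[-43.3, -1.6, 5.5, -4.5, 1.2, -1.2]
[-40.0, -1.5, 6.0, -3.6, 0.2, -2.0]
[-37.2, -1.5, 6.1, -4.9, -0.2, -1.2]
[-34.4, -1.5, 6.1, -5.1, -0.7, 0.3]
[-31.7, -1.5, 6.2, -5.0, -0.1, -0.2]
[-28.9, -1.5, 6.2, -5.3, -0.3, -0.1]
[-26.1, -1.5, 6.3, -5.1, -0.9, 0.8]
[-23.3, -1.5, 6.3, -5.1, 0.0, 1.7]
[-20.6, -1.5, 6.4, -6.2, -0.5, 1.8]
[-17.8, -1.5, 6.4, -6.0, -0.9, 2.4]
[-15.0, -1.5, 6.5, -5.5, 0.2, 2.1]
True 18.0417 [-15.0796047   -2.02052734   6.77805321] [-5.53014153  0.15780884  2.12966554]
```

View pics/w3.png

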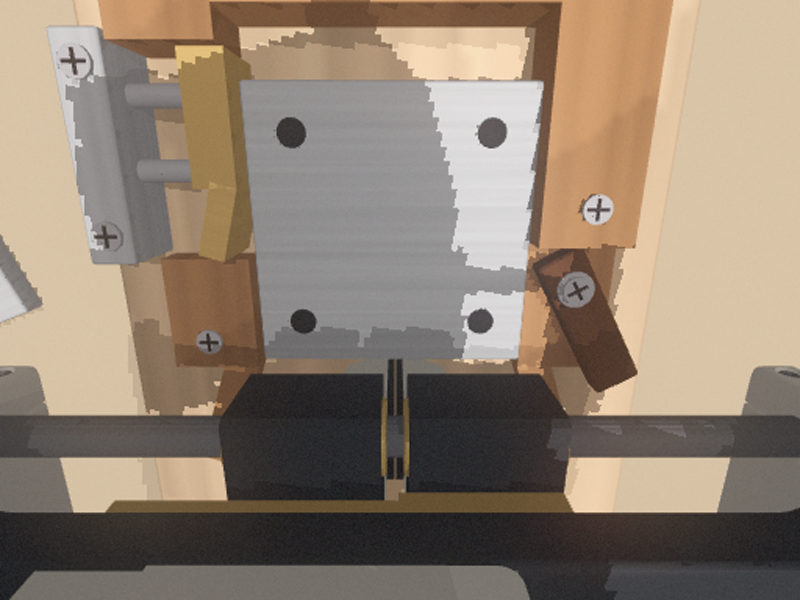

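The plate, with corners (243,80), (543,80), (520,358) and (265,358), is past the shoe's slant and square against the right rail. I keep pushing it past the lip edge.

Run:
```python
import h; from h import *
h.F0=np.load("F0.npy"); jp_cmd[0]=np.array([-15,-1.5,6.5])
log,ok=push([(1.5,-1.5,6.5)],2,.03,15)
for l in log: print(l.round(1).tolist())
print(ok,manip.current_clock(),jp(),jf())
im=viewer.get_image("wrist"); k=cam("wrist")
for z in (10,14):
  for p in [(103,44),(11,44),(11,-47)]: print(z,p,(proj(k,w(*p,z))*1.5625).round())
cv2.imwrite("pics/w4.png",cv2.resize(im[:,:,::-1],(800,600),interpolation=cv2.INTER_CUBIC))
```

```text
[-13.2, -1.5, 6.5, -5.5, -0.4, 2.5]
[-11.3, -1.5, 6.5, -6.2, -0.9, 1.9]
[-9.5, -1.5, 6.5, -5.4, -0.7, 2.8]
[-7.7, -1.5, 6.5, -6.5, -0.2, 1.8]
[-5.8, -1.5, 6.5, -5.2, -0.5, 1.5]
[-4.0, -1.5, 6.5, -4.1, -0.6, 1.9]
[-2.2, -1.5, 6.5, -4.6, -1.9, 2.4]
[-0.3, -1.5, 6.5, -6.9, -1.2, 2.8]
[1.5, -1.5, 6.5, -4.0, -1.5, -0.7]
True 20.3417 [ 1.46377652 -1.97470547  6.3515124 ] [-3.95210397 -1.49481746 -0.71445885]
10 (103, 44) [245.  84.]
10 (11, 44) [269. 358.]
10 (11, -47) [517. 358.]
14 (103, 44) [241.  82.]
14 (11, 44) [266. 363.]
14 (11, -47) [520. 363.]
```

View pics/w4.png

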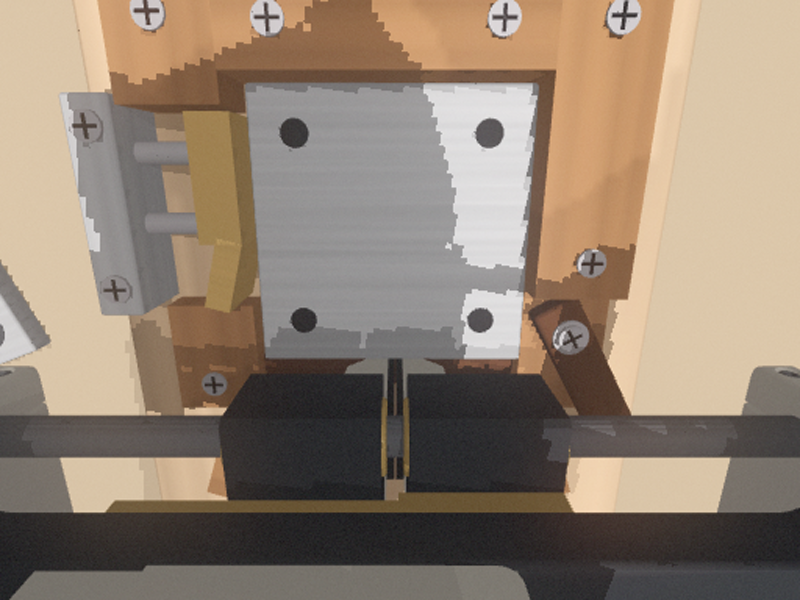

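The plate's front edge at row 84 sits at floor height, with its corner (246,84) matching z=10. The rear edge from (265,358) to (519,358) fits a top about 3 mm proud, just past the lip. I press the front, then the near end.

Run:
```python
import h; from h import *
def press(x,y,z0,fz,zmin):
    manip.servo_line(w(x,y,z0),vel=.12); manip.sleep(.15); h.F0=np.array(manip.current_force()); z=z0; out=[]
    while z>zmin:
        z-=.5; manip.servo_line(w(x,y,z),vel=.02); f=jf(); out.append((z,round(jp()[2],1),*f.round(1)))
        if f[2]>fz: break
    manip.sleep(.2); print(x,out[-8:],jf().round(1))
    manip.servo_line(w(x,y,z0+10),vel=.06)
manip.servo_line(w(-2,-1.5,6.5),vel=.05)
manip.servo_line(w(-2,-1.5,28),vel=.1)
press(86,-2,14,9,8)
press(25,-2,18,10,8)
print(manip.current_clock())
```

```text
86 [(13.0, np.float64(13.0), np.float64(0.5), np.float64(0.5), np.float64(-1.3)), (12.5, np.float64(12.4), np.float64(-0.2), np.float64(0.0), np.float64(-0.3)), (12.0, np.float64(11.9), np.float64(1.1), np.float64(-0.6), np.float64(0.3)), (11.5, np.float64(11.5), np.float64(0.5), np.float64(-0.1), np.float64(-0.1)), (11.0, np.float64(11.2), np.float64(-1.1), np.float64(-0.7), np.float64(3.0)), (10.5, np.float64(10.7), np.float64(-1.3), np.float64(0.1), np.float64(4.8)), (10.0, np.float64(10.4), np.float64(-1.3), np.float64(-1.0), np.float64(5.8)), (9.5, np.float64(10.4), np.float64(-3.8), np.float64(0.1), np.float64(9.0))] [-3.2 -0.8  7.7]
25 [(12.5, np.float64(12.5), np.float64(0.5), np.float64(0.7), np.float64(-0.3)), (12.0, np.float64(11.9), np.float64(0.9), np.float64(-0.4), np.float64(0.4)), (11.5, np.float64(11.5), np.float64(-0.1), np.float64(-0.7), np.float64(-1.3)), (11.0, np.float64(11.0), np.float64(-0.6), np.float64(-1.1), np.float64(-0.5)), (10.5, np.float64(10.5), np.float64(0.4), np.float64(-0.8), np.float64(-1.0)), (10.0, np.float64(10.4), np.float64(-1.2), np.float64(0.8), np.float64(3.4)), (9.5, np.float64(10.3), np.float64(-3.8), np.float64(0.1), np.float64(8.1)), (9.0, np.float64(10.3), np.float64(-4.9), np.float64(-0.4), np.float64(12.2))] [-5.5 -0.9 10.8]
30.8667
```

Both ends stop at z ≈ 10.3, so the plate lies flat. Next I turn the button. It is at about -0.47 rad, from its nose near (-11,-79.5) in the jig frame.

```bash
cat >> h.py <<'E'
PV=np.array([24,-61.5])
def fp(th,back=0,r=34,hx=11,hy=18):
    n=np.array([-np.cos(th),np.sin(th)]); t=np.array([np.sin(th),np.cos(th)])
    g=np.clip(th/.25,-1,1)
    return PV+r*n-(8+back)*t-np.array([hx*g,hy])
E
python3 - <<'E'
import h; from h import *
manip.servo_line(w(25,-2,48),vel=.12)
a=fp(-.5,12)
manip.servo_line(w(*a,48),vel=.15)
manip.servo_line(w(*a,14.5),vel=.08); manip.sleep(.15)
h.F0=np.array(manip.current_force()); np.save("F0.npy",h.F0)
print(a,manip.current_clock())
for th in np.r_[-.5,np.arange(-.4,1.45,.1),1.45]:
    manip.servo_line(w(*fp(th),14.5),vel=.04); f=jf()
    print(round(th,2),f.round(1).tolist())
    if np.linalg.norm(f)>8: print("stop"); break
print(manip.current_clock(),jp())
im=viewer.get_image("wrist"); cv2.imwrite("pics/w5.png",cv2.resize(im[:,:,::-1],(800,600),interpolation=cv2.INTER_CUBIC))
E
```

```text
[  14.75070367 -113.35211955] 32.7917
-0.5 [0.4, 0.5, -0.5]
-0.4 [-0.4, -0.3, 0.3]
-0.3 [-0.6, -0.3, -0.3]
-0.2 [0.1, -1.1, 1.2]
-0.1 [-0.2, 0.3, 1.6]
-0.0 [-1.0, -0.3, 0.8]
0.1 [-0.3, -1.3, 1.6]
0.2 [0.1, 0.3, 1.4]
0.3 [0.3, -0.9, 0.8]
0.4 [-1.6, -1.1, 1.9]
0.5 [-2.5, -1.9, 1.2]
0.6 [-2.7, -1.8, 0.9]
0.7 [-2.7, -1.0, 1.6]
0.8 [-2.4, -0.3, 0.7]
0.9 [-2.5, 0.1, 0.8]
1.0 [-3.2, -0.1, 0.3]
1.1 [-2.4, -1.2, 1.0]
1.2 [-2.8, 0.8, 0.8]
1.3 [-2.5, -0.3, -0.1]
1.4 [-2.0, 0.6, -0.5]
1.45 [-3.1, 0.1, -0.1]
38.4917 [  1.11044649 -46.45872704  14.48820723]
```

View pics/w5.png

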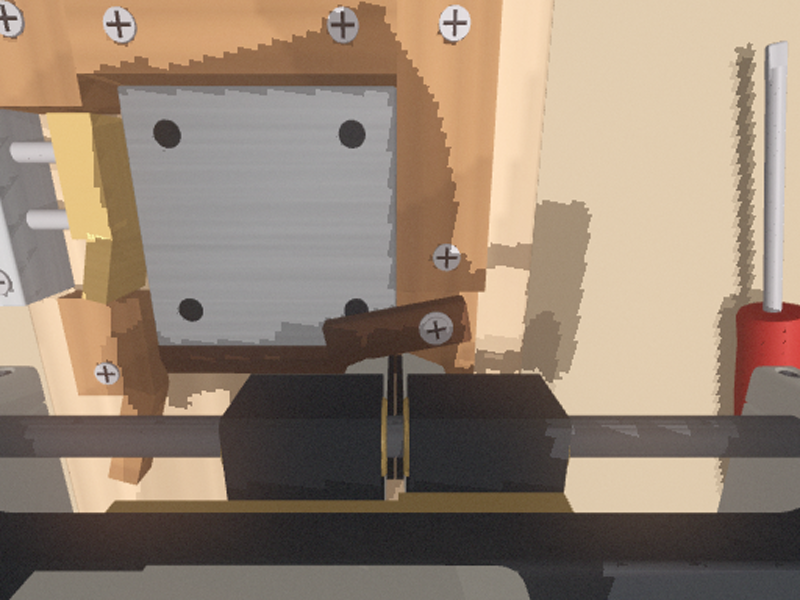

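The plate lies flat and square. The button, from its screw (435,328) to its nose (330,340), is nearly across. I shift the fingers toward the nose and finish flush.

Run:
```python
import h; from h import *
h.F0=np.load("F0.npy")
manip.servo_line(w(-7,-46,14.5),vel=.06); manip.servo_line(w(-7,-33,14.5),vel=.06)
x=-7.
while x<6.8:
    x+=.8; manip.servo_line(w(x,-33,14.5),vel=.03); f=jf(); print(round(x,1),jp()[0].round(1),f.round(1).tolist())
    if np.linalg.norm(f[:2])>6: break
manip.servo_line(w(-12,-33,14.5),vel=.06); manip.servo_line(w(-12,-33,50),vel=.12)
manip.servo_line(w(-60,-5,140),vel=.2); manip.sleep(.2)
k=cam("wrist"); im=viewer.get_image("wrist")
for p in [(24,-61.5,21),(24,-21.5,21),(11.5,44.5,10),(103.5,44.5,10),(11.5,-47.5,10),(103.5,-47.5,10)]: print(p,((proj(k,w(*p))-[140,0])*3).round())
cv2.imwrite("pics/w6.png",cv2.resize(im[0:200,140:400,::-1],None,fx=3,fy=3,interpolation=cv2.INTER_CUBIC)); print(manip.current_clock())
```

```text
-6.2 -6.1 [-0.8, -0.7, 0.0]
-5.4 -5.4 [-0.3, 0.4, -0.2]
-4.6 -4.6 [-0.1, -0.3, -0.5]
-3.8 -3.7 [0.2, 0.5, -0.7]
-3.0 -2.9 [0.2, -0.1, 0.4]
-2.2 -2.2 [-0.4, -0.5, -0.0]
-1.4 -1.7 [-2.0, -0.1, -0.0]
-0.6 -0.9 [-2.6, 0.0, 0.2]
0.2 0.1 [-2.4, 0.3, 0.7]
1.0 1.0 [-2.1, 1.6, -0.7]
1.8 1.9 [-1.8, 1.2, 0.0]
2.6 2.7 [-2.3, 0.1, -0.4]
3.4 3.5 [-2.2, 0.6, 0.2]
4.2 4.3 [-1.6, 0.8, -0.0]
5.0 5.1 [-2.8, 1.8, -0.9]
5.8 5.7 [-2.9, 0.6, -0.3]
6.6 6.2 [-4.6, 2.3, 0.3]
7.4 6.2 [-6.3, 1.4, 3.0]
(24, -61.5, 21) [526. 291.]
(24, -21.5, 21) [393. 291.]
(11.5, 44.5, 10) [181. 333.]
(103.5, 44.5, 10) [164.  -2.]
(11.5, -47.5, 10) [472. 333.]
(103.5, -47.5, 10) [487.  -3.]
45.5333
```

View pics/w6.png

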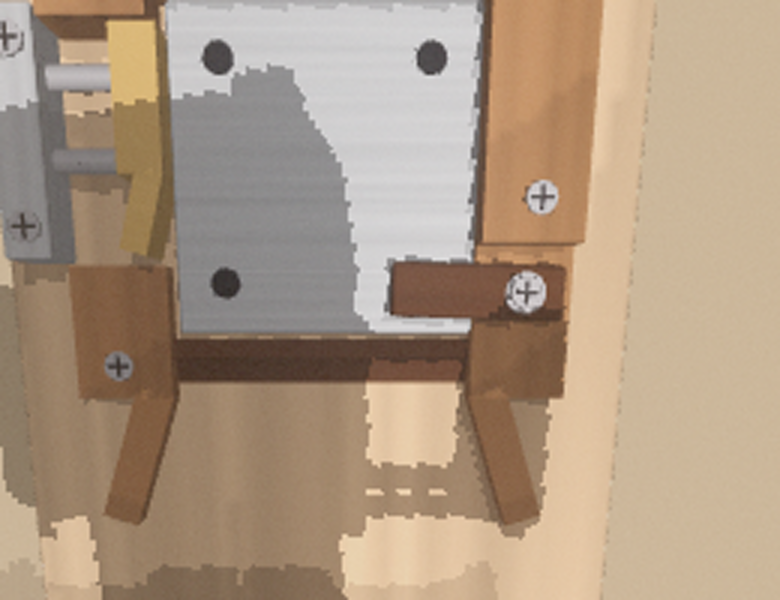

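The button lies square across the plate, from its screw (526,291) to its nose (391,288). The plate's near corners at (181,332) and (472,332) match a flat bedded plate, which is predicted at row 333. The robot is clear, so I hand in.

```bash
python3 -c "
from bench import manip
print(manip.hand_in(), manip.current_clock())"
```

```text
the job is handed in; nothing more can be done
the job is handed in; nothing more can be done
```

The job is handed in (verdict not shown): the plate was slid over the lip and pressed flat in the pocket, and the button is turned to its stop, square across the plate, at about 46 s of the 72 s allowed; measured forces stayed under about 14 N and only the plate and button were touched.

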